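# Dock the milk frother in its ringed charging tower

### The job

Take the cordless milk frother out of its wooden drying block and lower it upright, nose first, through the rings of the charging tower, from the widest down to the small orange collar that stops it. Keep pressing until that collar has slid all the way down and sits firmly on its stop, wherever that has been set, then let go and leave the frother standing there. Never jab or force it against the tower, and leave the other things on the worktop alone.

Things in the scene. Friction and masses are not known exactly. Their poses are not given: they have to be found in the camera images.
- frother_grip (a point): Milk frother's grip point, on its axis in the blue handle (34 mm diameter, 84 mm long), 143 mm above the nose's tip and 27 mm below the top. z points up along the axis. The frother is a stepped stick, 170 mm long, 190 to 310 g; at the start it stands upright in the block, the handle's lower end on the block's top, this point 57 mm above that top.
- frother_shoulder (a point): Point on the frother's axis, 26 mm above its tip and 117 mm below frother_grip, where the nose meets the neck: the shoulder that the collar stops. The steel neck above it is 24 mm in diameter, 60 mm long (lower edge chamfered to 21 mm). z points up along the frother.
- frother: Blue and steel milk frother; its origin is the tip of its steel nose, 143 mm below frother_grip; z up along its axis. The nose is 13 mm in diameter and 26 mm long, tapering to 8 mm over the last 10 mm.
- block: Wooden drying block, fixed, 74 x 74 x 90 mm, with a 29 mm hole down its middle in which the frother's nose and neck hang freely, 86 mm deep. Origin at the centre of its underside, on the worktop.
- tower: Charging tower, fixed: black plinth 100 x 76 mm, 10 to 22 mm high, and an aluminium column (10 x 22 mm, 126 mm high, 36 mm from the rings' axis toward the tower's +x) bearing two fixed rings, under them an orange sliding collar and its black stop clamp; rings and collar share one upright axis. Origin on that axis at the plinth's upper face, z up.
- upper_ring (a point): Centre of the top face of the upper, widest aluminium ring: bore 40 mm, outer diameter 53 mm, 8 mm thick, 124 mm above the tower's origin.
- middle_ring (a point): Centre of the top face of the middle aluminium ring: bore 28 mm, outer diameter 44 mm, 8 mm thick, 90 mm above the tower's origin. Below it hangs the collar.
- collar_low (a point): A fixed point on the rings' axis, 40 mm above the tower's origin: the lowest place of the orange collar's top (bore 17 mm, outer 40, 10 thick). Its stop may be set up to 20 mm higher (not measured), and it starts 10 to 16 mm above its stop. About 8 N slides it and it stays where left; on its rubber-faced stop the force climbs 15 N per mm. A steady 12 to 18 N seats it, 22 N is too much.
- jar: Bystander: herb jar with a wooden lid, 47 mm wide, 87 mm high, loose. Origin at the centre of its underside.
- mug: Bystander: light blue mug, 85 x 117 x 96 mm, loose. Origin at the centre of its underside.
- pod: Bystander: coffee pod with a red-brown top, 51 mm wide, 45 mm high, loose. Origin at the centre of its underside.
- spoon: Bystander: steel teaspoon, 132 x 26 x 9 mm, lying loose. Origin at the centre of its underside.
- glass: Bystander: drinking glass, 80 mm wide, 91 mm high, loose. Origin at the centre of its underside.
There are look-alikes about, which are no part of the job. Of the things shaped like the frother, the blue one is meant.

How it is judged:
On the way, in this order (a step that is already met when the one before it is completed fails the run):
1. the frother is out of the block and upright above the tower's upper ring (z of frother in the frame of tower above 0.124 m and horizontal distance between frother and tower below 0.02 m and angle between frother_grip's own z axis and vertical below 0.2 rad), for 0.1 s.
2. its nose has passed the upper and the middle ring (z of frother in the frame of tower below 0.08 m and horizontal distance between frother and tower below 0.012 m), for 0.1 s.
3. the frother presses the collar steadily against its stop (more than the collar's sliding friction) (contact force between frother and tower above 11.5 N and z of frother_shoulder in the frame of tower below 0.062 m and horizontal distance between frother_shoulder and tower below 0.005 m and angle between frother_grip's own z axis and vertical below 0.12 rad), for 0.2 s.
At the end, for the whole second after the job is handed in: Pressed onto its stop, the collar carries the frother, which stands in the rings with its shoulder within 5 mm of the rings' axis and 36 to 62 mm above the tower's origin (the band of possible stops), tilt under 0.12 rad, at rest and released (z of frother_shoulder in the frame of tower between 0.036 and 0.062 m and horizontal distance between frother_shoulder and tower below 0.005 m and angle between frother_grip's own z axis and vertical below 0.12 rad and linear speed of frother below 0.01 m/s); the robot touches nothing.
It fails at once if the frother is pressed or knocked against the tower with more than 22 N (contact force between frother and tower above 22 N).
It fails at once if the robot itself touches the tower with more than 5 N (contact force between any of the fingers, the arm and tower above 5 N).
It fails at once if the jar, mug, pod, teaspoon or glass is moved by more than 20 mm (distance of any of jar, mug, pod, spoon, glass from where it was at the start of the episode above 0.02 m).
It also fails if it takes over 48 s, if anything falls off the work surface, if the arm or the gripper's body presses on something with over 40 N, if the wrist force passes 120 N, or if a joint passes its speed limit or range.

### The arm

A 6-joint arm with a two-finger parallel gripper is mounted at the origin on a cart in front of the work surface, level with it; the furniture and walls round the work are solid. World frame = base frame: x ahead of the robot, y to its left, z up, the work surface at z = 0. Lengths are in m, angles in rad, forces in N, time in s.
With the tool pointing down it reaches from about 0.375 to 0.925 m from the base axis. Payload 5.7 kg.
Tool frame: the origin (TCP) lies at the very end of the fingers, on their centre line; the grasp point (between the pads) lies 19 mm behind it; z points along the fingers, y is the line along which they close (so a half turn about z gives the same grasp; the last joint's range is limited). The gripper opens to 85 mm and grips with 20 to 120 N. Pads are 22 mm wide; open, the fingers measure 114 mm over their backs; the gripper's body (76 mm by 85 mm) begins 54 mm behind the grasp point. The pads swing forward as they close: fully open they stand 13 mm farther back than shut.
Start: joints at [1.066, 0.359, 1.51, -0, 1.272, -0.115], TCP at [0.228, 0.555, 0.231] pointing down, gripper open.
Joint ranges: [-2.97, 2.97], [-1.01, 2.36], [0.21, 2.38], [-0.96, 4.11], [0.2, 2.71], [-2.98, 2.98]. Speed limits (rad/s): [2.39, 2.39, 3.14, 3.14, 3.14, 3.14].

### API

Orientations are given as a rotation vector (axis times angle).
In Python, from bench import get_obs, grab_frame, finish_job gives the robot as it stands.
- The arm moves only by the tool carry_out, never from a script. Its argument "plan" is a list of rows, each a list of 4 numbers: the shift along the tool's x, y, z in mm, then the turn about the tool's z in degrees. A call has exactly 8 rows; each row shifts and turns the commanded pose from where the row before left it, along the tool's axes as they then stand; what a row does not reach is not made up. A row lasts 1/8 s, in which the tool goes at most 62.5 mm and 10.7 degrees, less where a joint would pass 70% of its speed; a pose out of reach is approached as far as the arm can. A call with a gripper value outside its range is refused whole. "fingers" is the closure, from 0 (fully open) to 1 (shut), set as the call begins (left out, the last holds). The fingers move at their own pace and stop on an object; the grip force is fixed at half the most. Time passes only in rows, so rows that do not move let the fingers close, or fill a call up. It gives the time, the measured TCP pose, the force and the opening at its end, in the units of the state.
- get_obs(): the state, without advancing time (a new reading comes with each control period).
- grab_frame(name): name is "side" or "top"; returns a dict with "pixels" (384x512x3 uint8, red, green, blue), "z_map" (384x512 float32, m along the optical axis (not along the pixel's ray), 0 where there is no reading), "fx", "fy", "cx", "cy" (pixels), "dist_coeffs" ([k1, k2, p1, p2, k3] as OpenCV has them; the pictures are not rectified), "rvec" (rotation vector, rad) and "tvec" (3), from world to camera coordinates, as OpenCV has them. Camera axes: x right, y down, z forward; pixel columns grow to the right and rows downward; lengths in m; the calibration is good to about 2 mm. A picture is of the moment at which its call begins.
- finish_job(): hands the job in, once; it reports no verdict.
The state is a dict: "clock": time; "joint_pos": joint angles; "joint_velocities": joint speeds; "tau": joint torques, N m; "tcp_pos": TCP position; "ee_rot": TCP orientation; "ft_force": force on the tool from outside, world axes, zero at the start; "ft_torque": the same for the moment, N m; "opening": finger opening in m.
Only numpy, scipy, OpenCV 4.12 (cv2) and the standard library are available. Lean on these libraries where they do the work, as an engineer would, in place of code of your own. Each camera call takes 0.05 s, during which the arm holds its last target. There are 200 camera calls.

## Working session

There is one attempt and no reset: what is moved stays moved. The work goes in short steps, Python scripts to look and compute and a tool call to move; the robot and the scene stay as the last step left them, time stands still between calls to the robot, and variables do not carry over. Pictures are saved under pics/ and viewed, on a budget of 10 in all, crops included, one or two more only if the job needs it, and the job is handed in when it is done.

Besides the shell and the picture viewer there is one more tool, called after "Request:" as a command line: name --pt "numbers of a row" for each row, then --argument value for the rest. carry_out: Moves the arm, as the interface text tells. Its arguments: {"type":"object","properties":{"plan":{"type":"array","items":{"type":"array","items":{"type":"number"}}},"fingers":{"type":"number"}},"required":["plan"]}

```bash
mkdir -p pics; ls
cat > h.py <<'E'
import numpy as np, cv2
from bench import get_obs, grab_frame, finish_job
def save(f,n): cv2.imwrite(f'pics/{n}.png',f['pixels'][:,:,::-1])
def cam(f):
    K=np.array([[f['fx'],0,f['cx']],[0,f['fy'],f['cy']],[0,0,1]]);R=cv2.Rodrigues(np.array(f['rvec'],float))[0]
    return K,np.array(f['dist_coeffs'],float),R,np.array(f['tvec'],float)
def rays(f,uv):
    K,d,R,t=cam(f);p=cv2.undistortPoints(np.array(uv,float).reshape(-1,1,2),K,d).reshape(-1,2)
    return -R.T@t,np.c_[p,np.ones(len(p))]@R
def onplane(f,uv,z):
    c,r=rays(f,uv);return c+r*((z-c[2])/r[:,2])[:,None]
def cloud(f):
    h,w=f['z_map'].shape;u,v=np.meshgrid(np.arange(w),np.arange(h))
    c,r=rays(f,np.c_[u.ravel(),v.ravel()]);return (c+r*f['z_map'].reshape(-1,1)).reshape(h,w,3)
E
python3 - <<'E'
from h import *
s=grab_frame('side');t=grab_frame('top');save(s,'s0');save(t,'t0')
np.savez('f0.npz',**{'s_'+k:v for k,v in s.items()},**{'t_'+k:v for k,v in t.items()})
for f in(s,t):
    K,d,R,tt=cam(f);print(-R.T@tt,R[2],K[0,0],d)
print(get_obs())
E
```

```text
pics
[ 0.03097218 -0.73579321  0.55070004] [ 0.49325468  0.73971137 -0.4577411 ] 348.7746637356879 [-0.08709735  0.          0.          0.          0.        ]
[0.31126996 0.00844537 1.36999541] [ 0.15296589  0.00466416 -0.98822046] 475.61287934623795 [-0.04890856  0.          0.          0.          0.        ]
{'clock': 0.1, 'joint_pos': array([ 1.06591966e+00,  3.59451671e-01,  1.51134204e+00, -4.40801599e-06,
        1.27253030e+00, -1.15066593e-01]), 'joint_velocities': array([ 3.26377257e-04, -4.29750172e-03, -2.41248120e-03,  3.79842361e-04,
       -2.25143169e-05, -1.27040042e-03]), 'tau': array([-4.38974566e-04, -5.28656387e+01, -2.79349226e+01,  1.43548311e-05,
        5.26830947e-03,  1.15559078e-05]), 'tcp_pos': array([0.22768905, 0.55443443, 0.23051974]), 'ee_rot': array([-6.08339125e-01, -3.08159511e+00,  2.59158390e-03]), 'ft_force': array([-0.27685438, -0.8660456 ,  0.30164218]), 'ft_torque': array([ 0.02506082, -0.06076481,  0.03904862]), 'opening': 0.0852199370142724}
```

```bash
sleep 0
```

```text
(no output)
```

View pics/s0.png

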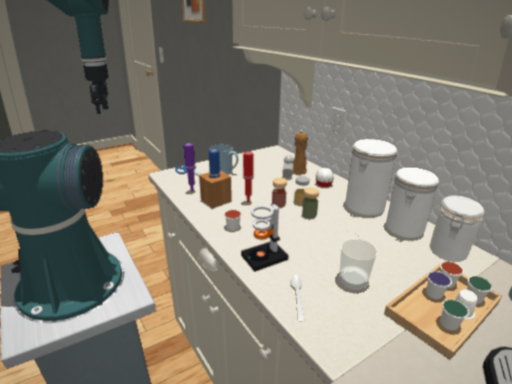

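View pics/t0.png

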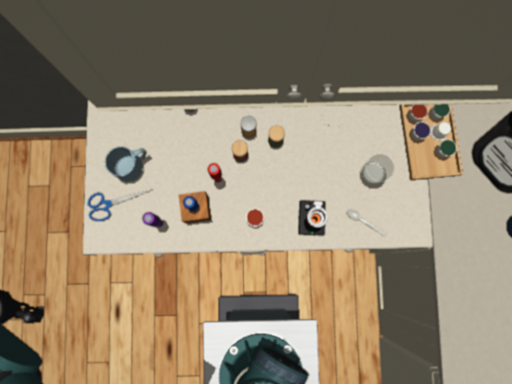

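The side view shows the blue frother at (214,162) in the block, and the tower rings at (262,215) with the orange collar at (263,232). In the top view the frother top is at (190,203), the tower axis is near (317,215), and the pod at (255,217) lies between them.

```bash
cat >> h.py <<'E'
def load(n='f0.npz'):
    z=np.load(n);return [{k[2:]:z[k] for k in z.files if k[0]==p} for p in 'st']
E
python3 - <<'E'
from h import *
s,t=load()
for n,f,bx in(('s',s,(195,225,140,185)),('t',t,(175,210,190,220))):
    u0,u1,v0,v1=bx;hsv=cv2.cvtColor(f['pixels'],cv2.COLOR_RGB2HSV);P=cloud(f)
    m=np.zeros(hsv.shape[:2],bool);m[v0:v1,u0:u1]=1
    m&=(hsv[...,0]>100)&(hsv[...,0]<125)&(hsv[...,1]>120)
    v,u=np.nonzero(m);p=P[m];print(n,len(u),u.min(),u.max(),v.min(),v.max(),np.median(p,0),np.percentile(p[:,2],[5,50,95]))
    if n=='t':
        tp=p[p[:,2]>np.percentile(p[:,2],90)-.006];print('top',len(tp),tp.mean(0),tp.min(0),tp.max(0))
P=cloud(t)
def reg(u0,u1,v0,v1,z0,z1,P=P):
    q=P[v0:v1,u0:u1].reshape(-1,3);q=q[(q[:,2]>z0)&(q[:,2]<z1)];
    if len(q): print((u0,v0),len(q),q.mean(0).round(4),q.min(0).round(4),q.max(0).round(4),'ctr',((q.min(0)+q.max(0))/2).round(4))
print('table');reg(220,240,180,210,-.02,.02)
print('block');reg(170,220,185,230,.08,.1)
print('plinth');reg(290,335,190,245,.005,.03)
print('ring');reg(290,335,190,245,.12,.16)
reg(290,335,190,245,.09,.115)
print('others')
for b in((200,230,155,190),(138,165,205,232),(100,155,140,190),(240,270,205,232),(340,390,205,240),(228,252,135,162)):reg(*b,.03,.3)
hsv=cv2.cvtColor(t['pixels'],cv2.COLOR_RGB2HSV)
big=[cv2.resize(s['pixels'][195:275,225:305],(400,400),interpolation=cv2.INTER_CUBIC),cv2.resize(t['pixels'][190:250,290:350],(400,400),interpolation=cv2.INTER_CUBIC)]
cv2.imwrite('pics/c0.png',np.hstack(big)[:,:,::-1])
E
```

```text
s 196 209 218 150 173 [0.45988932 0.15860016 0.14486174] [0.10924887 0.14486174 0.17292171]
t 87 184 197 197 210 [0.45950556 0.16589836 0.17292622] [0.12829105 0.17292622 0.17742444]
top 54 [0.46467695 0.17088831 0.17474956] [0.45191672 0.15804502 0.17113724] [0.48002173 0.18648498 0.17996546]
table
(220, 180) 593 [0.5092 0.079  0.0007] [ 0.4658  0.0508 -0.0082] [0.5528 0.1074 0.0091] ctr [5.093e-01 7.910e-02 4.000e-04]
block
(170, 185) 563 [0.4642 0.1712 0.0907] [0.4263 0.1334 0.0801] [0.5078 0.2144 0.0986] ctr [0.4671 0.1739 0.0893]
plinth
(290, 190) 690 [ 0.4292 -0.1487  0.0142] [ 0.3601 -0.2208  0.005 ] [ 0.5173 -0.0927  0.0246] ctr [ 0.4387 -0.1568  0.0148]
ring
(290, 190) 197 [ 0.4346 -0.1554  0.1403] [ 0.3992 -0.1806  0.1219] [ 0.4674 -0.1302  0.148 ] ctr [ 0.4333 -0.1554  0.135 ]
(290, 190) 88 [ 0.4326 -0.1603  0.106 ] [ 0.4094 -0.175   0.0956] [ 0.4638 -0.1397  0.1142] ctr [ 0.4366 -0.1573  0.1049]
others
(200, 155) 212 [0.5473 0.109  0.1488] [0.5353 0.0945 0.0311] [0.5682 0.1274 0.1762] ctr [0.5517 0.1109 0.1037]
(138, 205) 238 [0.4259 0.2737 0.1469] [0.4113 0.2614 0.0319] [0.4449 0.2947 0.1772] ctr [0.4281 0.2781 0.1045]
(100, 140) 652 [0.5996 0.3704 0.0702] [0.552  0.311  0.0301] [0.6377 0.4169 0.1013] ctr [0.5949 0.364  0.0657]
(240, 205) 261 [0.4368 0.0075 0.0457] [ 0.4122 -0.0161  0.0362] [0.4608 0.0318 0.054 ] ctr [0.4365 0.0079 0.0451]
(228, 135) 289 [0.6247 0.0439 0.0755] [0.6028 0.0128 0.0305] [0.6784 0.0682 0.0926] ctr [0.6406 0.0405 0.0616]
```

View pics/c0.png

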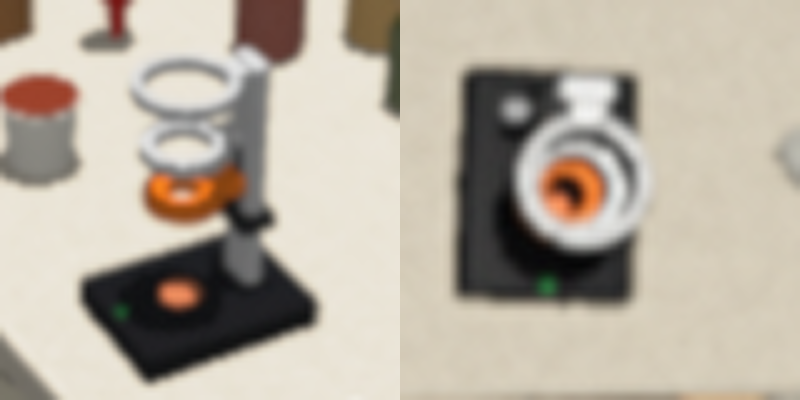

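```bash
cat >> h.py <<'E'
def circ(p):
    A=np.c_[2*p[:,:2],np.ones(len(p))];x=np.linalg.lstsq(A,(p[:,:2]**2).sum(1),rcond=None)[0];return x[:2],np.sqrt(x[2]+x[:2]@x[:2])
def tool():
    o=get_obs();return o,cv2.Rodrigues(o['ee_rot'])[0]
E
python3 - <<'E'
from h import *
s,t=load()
o,R=tool();print('x',R[:,0].round(3),'y',R[:,1].round(3),'z',R[:,2].round(3))
# frother top disc, top view
def cen(f,bx,z,hl=100,hh=125,sm=110):
    u0,u1,v0,v1=bx;h=cv2.cvtColor(f['pixels'],cv2.COLOR_RGB2HSV)[v0:v1,u0:u1]
    return (h[...,0]>hl)&(h[...,0]<hh)&(h[...,1]>sm)
# side view: handle centre line -> rays; intersect at planes z
m=cen(s,(195,225,140,185),0);v,u=np.nonzero(m);u+=195;v+=140
for r in range(v.min(),v.max()+1,3): print(r,u[v==r].min(),u[v==r].max(),end='; ')
rows=np.unique(v);c=[(u[v==r].min()+u[v==r].max())/2 for r in rows];k=np.polyfit(rows,c,1);print(k)
vv=161.;c0,rs=rays(s,[[np.polyval(k,vv),vv]])
# ring, top view: low saturation bright pixels by depth
P=cloud(t);hsv=cv2.cvtColor(t['pixels'],cv2.COLOR_RGB2HSV)
m=(P[...,2]>.12)&(P[...,2]<.16)&(hsv[...,2]>150);m[:,:290]=0;m[:,340:]=0;m[:190]=0;m[250:]=0
v,u=np.nonzero(m);q=onplane(t,np.c_[u,v],.139);print('ringpix',len(q))
c,r=circ(q)
for i in range(8):
    d=np.hypot(*(q[:,:2]-c).T);k2=(d<.029)&(q[:,0]<c[0]+.02);c,r=circ(q[k2])
print(c,r,k2.sum())
mt=cen(t,(175,210,190,220),0);v,u=np.nonzero(mt);u+=175;v+=190
q=onplane(t,np.c_[u,v],.174);print('blue on top plane',q[:,:2].min(0),q[:,:2].max(0))
zz=P[v,u,2];k=zz>.165;print(q[k].mean(0),q[k][:,:2].min(0),q[k][:,:2].max(0))
# intersection of side vertical plane w/ top camera ray through centroid
n=np.cross(rs[0],[0,0,1]);print('side plane offset mm of (.4645,.171):',((np.array([.4645,.171,0])-c0)@n)/np.linalg.norm(n)*1e3, n/np.linalg.norm(n))
cv2.imwrite('pics/c1.png',cv2.resize(t['pixels'][185:225,165:235],(700,400),interpolation=cv2.INTER_CUBIC)[:,:,::-1])
E
```

```text
x [-0.925  0.38   0.   ] y [ 0.38   0.925 -0.002] z [-0.001 -0.002 -1.   ]
150 217 218; 153 209 218; 156 209 218; 159 210 218; 162 210 218; 165 210 218; 168 211 219; 171 211 218; [1.2826087e-02 2.1207442e+02]
ringpix 173
[ 0.4258984 -0.1551585] 0.023040389373892852 112
blue on top plane [0.44640248 0.15301746] [0.48001662 0.18608126]
[0.46475657 0.17106804 0.174     ] [0.45160398 0.15807172] [0.48001662 0.18608126]
side plane offset mm of (.4645,.171): -2.372672028281101 [ 0.90117386 -0.43345782  0.        ]
```

View pics/c1.png

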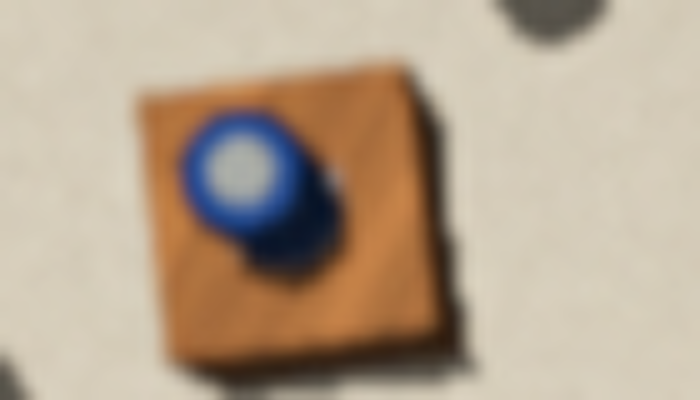

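The top view shows the frother's cap at crop (241,174), about pixel (188.7,202), standing upright near the block's centre. I'll move over it now.

Request:
carry_out --pt "-45 -33 -1 0" --pt "-45 -33 -1 0" --pt "-45 -33 -1 0" --pt "-45 -33 -1 0" --pt "-45 -33 -1 0" --pt "-45 -33 -1 0" --pt "-45 -33 -1 0" --pt "-40 -30 -1 0" --fingers 0

```text
clock: 1.1
tcp_pos: [0.4578, 0.1768, 0.2392]
ee_rot: [-0.609, -3.082, 0.0]
ft_force: [0.2, 0.8, 0.8]
opening: 0.0853
```

Run:
```python
from h import *
s,t=load()
a=onplane(t,[[188.65,201.9]],.174)[0];print('cap',a)
# least squares of top ray point and side plane
_,rs=rays(s,[[214.1,161.]]);c0,_=rays(s,[[0,0]]);n=np.cross(rs[0],[0,0,1]);n/=np.linalg.norm(n);print('off',(a-c0)@n)
g=a-n*((a-c0)@n)/2;g[2]=.130;print('goal',g)
o,R=tool();print(o['tcp_pos'],'rel tool mm',R.T@(g-o['tcp_pos'])*1e3,o['joint_pos'].round(2))
```

```text
cap [0.46736537 0.17423687 0.174     ]
off -0.0010722378256083909
goal [0.46784853 0.17400454 0.13      ]
[0.45781509 0.17680361 0.23916371] rel tool mm [-10.35775247   1.25095225 109.16213592] [ 0.23  0.19  1.73 -0.    1.22 -0.95]
```

Request:
carry_out --pt "-10.4 1.3 0 0" --pt "0 0 0 10" --pt "0 0 0 10" --pt "0 0 0 10" --pt "0 0 20 0" --pt "0 0 25 0" --pt "0 0 25 0" --pt "0 0 20 0"

```text
clock: 2.1
tcp_pos: [0.4664, 0.1768, 0.1481]
ee_rot: [-1.384, -2.819, 0.001]
ft_force: [-0.5, 0.6, -0.1]
opening: 0.0855
```

Run:
```python
from h import *
o,R=tool();print(o['tcp_pos'],R[:,1].round(3),'rel',R.T@(np.array([.4678,.174,.130])-o['tcp_pos'])*1e3,o['ft_force'])
f=grab_frame('side');cv2.imwrite('pics/s1.png',cv2.resize(f['pixels'][120:220,150:290],(700,500),interpolation=cv2.INTER_CUBIC)[:,:,::-1])
```

```text
[0.46635221 0.1767733  0.14806673] [ 0.791  0.612 -0.001] rel [-3.09709759 -0.52966767 18.06437251] [-0.46374106  0.56742409 -0.14550825]
```

View pics/s1.png

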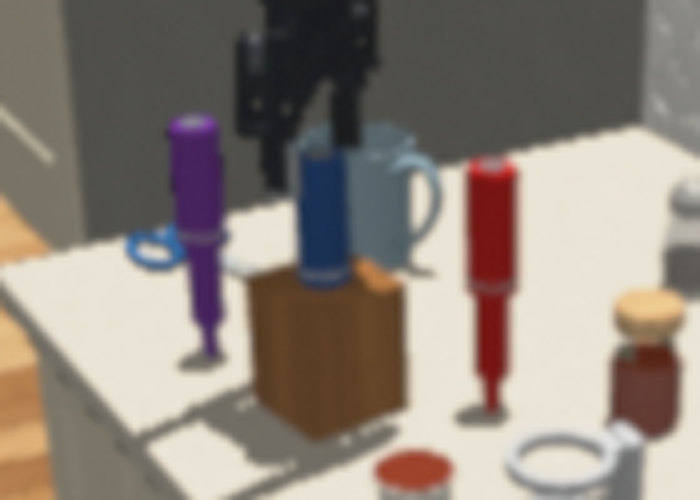

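The open fingers straddle the blue handle, with finger bottoms at crop (275,190) and (345,145) and the handle at x≈323. I'll shift slightly, lower and close.

Request:
carry_out --pt "-4 -0.5 0 0" --pt "0 0 9 0" --pt "0 0 9 0" --pt "0 0 0 0" --pt "0 0 0 0" --pt "0 0 0 0" --pt "0 0 0 0" --pt "0 0 0 0"

```text
clock: 3.15
tcp_pos: [0.4694, 0.1724, 0.1314]
ee_rot: [1.385, 2.819, 0.0]
ft_force: [0.5, -0.8, -0.3]
opening: 0.0852
```

Request:
carry_out --pt "0 0 0 0" --pt "0 0 0 0" --pt "0 0 0 0" --pt "0 0 0 0" --pt "0 0 0 0" --pt "0 0 0 0" --pt "0 0 0 0" --pt "0 0 0 0" --fingers 1

```text
clock: 4.15
tcp_pos: [0.4693, 0.1724, 0.1315]
ee_rot: [1.385, 2.82, -0.0]
ft_force: [-1.7, -0.3, 5.1]
opening: 0.0326
```

Request:
carry_out --pt "0 0 -10 0" --pt "0 0 -22 0" --pt "0 0 -24 0" --pt "0 0 -24 0" --pt "0 0 -24 0" --pt "0 0 -24 0" --pt "0 0 -24 0" --pt "0 0 -18 0"

```text
clock: 5.15
tcp_pos: [0.4693, 0.1725, 0.3025]
ee_rot: [1.385, 2.819, 0.001]
ft_force: [0.3, -0.5, -2.6]
opening: 0.0324
```

Run:
```python
from h import *
o,R=tool();print(o['tcp_pos'],R[:,:2].round(3),o['ft_force'],o['opening'],o['joint_pos'].round(2))
print('rel',R.T@(np.array([.426,-.155,.3])-o['tcp_pos'])*1e3)
```

```text
[0.46934704 0.17253187 0.30245686] [[-0.611  0.792]
 [ 0.792  0.611]
 [-0.     0.001]] [ 0.26402338 -0.45491761 -2.58684626] 0.0324065097551314 [ 0.21  0.15  1.62  0.    1.37 -0.44]
rel [-232.77026468 -234.46654796    2.35972059]
```

Request:
carry_out --pt "-30 -30 0 0" --pt "-30 -30 0 0" --pt "-30 -30 0 0" --pt "-30 -30 0 0" --pt "-30 -30 0 0" --pt "-30 -30 0 0" --pt "-28 -28 0 0" --pt "-15 -15 0 0"

```text
clock: 6.15
tcp_pos: [0.4286, -0.1421, 0.3014]
ee_rot: [1.388, 2.818, -0.001]
ft_force: [0.3, 0.3, -2.3]
opening: 0.0328
```

Run:
```python
from h import *
s,t=load()
c=np.array([.426,-.155])
for n,f in(('s',s),('t',t)):
    P=cloud(f);d=np.hypot(P[...,0]-c[0],P[...,1]-c[1]);ex=P[...,0]<c[0]+.018
    m=(d<.032)&(P[...,2]>.122)&(P[...,2]<.16)&ex
    q=P[m];print(n,'ring',m.sum(),q[:,2].mean(),np.median(q[:,2]),'circ',circ(q))
    m=(abs(P[...,0]-.40)<.08)&(abs(P[...,1]+.155)<.06)&(P[...,2]>.004)&(P[...,2]<.035)&(f['pixels'].max(2)<70);q=P[m];print('plinth',m.sum(),np.median(q,0),q.min(0),q.max(0))
    h=cv2.cvtColor(f['pixels'],cv2.COLOR_RGB2HSV);m=(h[...,0]>5)&(h[...,0]<16)&(h[...,1]>200)&(d<.03)&(P[...,2]>.05);q=P[m];v,u=np.nonzero(m)
    print('collar',m.sum(),np.percentile(q[:,2],[10,50,90]),u.min(),u.max(),v.min(),v.max())
    mm=(h[...,1]<40)&(h[...,2]>60);
f=grab_frame('side');save(f,'s2');np.savez('f2.npz',**{'s_'+k:v for k,v in f.items()})
cv2.imwrite('pics/c2.png',cv2.resize(f['pixels'][150:270,215:315],(600,720)[:2] if 0 else (500,600),interpolation=cv2.INTER_CUBIC)[:,:,::-1])
o,R=tool();print(o['tcp_pos'],R[:,:2].round(3))
K,dd,Rr,tt=cam(f)
print(cv2.projectPoints(np.array([[c[0],c[1],z] for z in(.014,.054,.104,.138)]+[[*o['tcp_pos'][:2],o['tcp_pos'][2]+.019-.143+k] for k in(0,.026,.086)]),f['rvec'],f['tvec'],K,dd)[0].reshape(-1,2))
```

```text
s ring 154 0.1362761752280367 0.13695023395661599 circ (array([ 0.42451938, -0.15908401]), np.float64(0.023383294577704546))
plinth 667 [ 0.42369967 -0.17414018  0.015821  ] [ 0.38445076 -0.19743266  0.00435072] [ 0.47818143 -0.12517118  0.01894642]
collar 80 [0.07613798 0.07808404 0.07924825] 255 272 229 237
t ring 117 0.14038758020555492 0.14015480395910962 circ (array([ 0.42525422, -0.15479123]), np.float64(0.02300905834454025))
plinth 388 [ 0.41441735 -0.13684654  0.01624794] [ 0.38773848 -0.1924407   0.00837664] [ 0.47999339 -0.11749352  0.02464893]
collar 5 [0.07545386 0.07590425 0.08162917] 313 318 215 219
[ 0.42862292 -0.14392893  0.30141816] [[-0.61   0.793]
 [ 0.793  0.61 ]
 [-0.002 -0.002]]
[[260.59042242 253.36974596]
 [260.87017255 240.24143579]
 [261.23730656 222.96104726]
 [261.49856842 210.6285061 ]
 [260.10136545 193.51168973]
 [260.28847073 183.38151765]
 [260.74137255 158.82497828]]
```

View pics/c2.png

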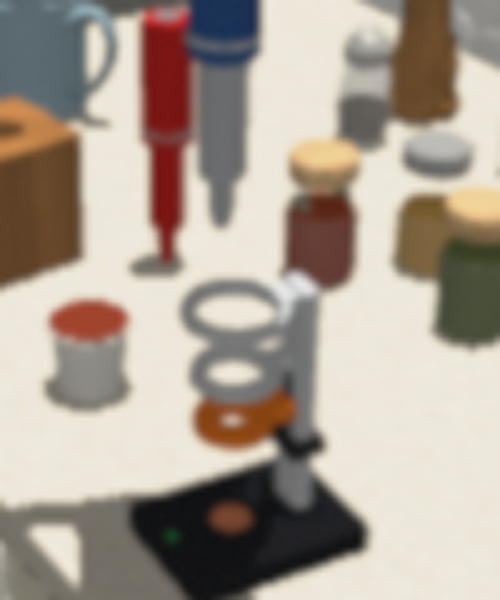

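The nose tip hangs at crop (221,225), about pixel (259,195), and the frother looks upright. The upper ring's bore is centred near crop (234,312), the middle ring's near (237,373), and the collar is at (232,418).

```bash
cat >> h.py <<'E'
def cross(l,u0,th):
    i=np.nonzero((l[:-1]-th)*(l[1:]-th)<0)[0];return [round(float(u0+k+(th-l[k])/(l[k+1]-l[k])),2) for k in i]
E
python3 - <<'E'
from h import *
f=load('f2.npz')[0];g=cv2.cvtColor(f['pixels'],cv2.COLOR_RGB2GRAY).astype(float)
for r in list(range(166,195,2)): print('fr',r,cross(g[r,253:269],253,175 if r<184 else 190))
for r in range(205,240): print('ring',r,cross(g[r,246:285],246,175))
E
```

```text
fr 166 [264.19]
fr 168 [264.19]
fr 170 [264.19]
fr 172 [264.19]
fr 174 [264.21]
fr 176 [263.89]
fr 178 [263.84]
fr 180 [253.91, 263.84]
fr 182 [253.97, 263.86]
fr 184 [253.82, 263.88]
fr 186 [255.26, 262.48]
fr 188 [256.05, 261.77]
fr 190 [256.05, 261.76]
fr 192 [256.18, 261.36]
fr 194 [256.7, 260.72]
ring 205 [275.42]
ring 206 [255.94, 265.89, 276.73]
ring 207 [253.47, 267.77, 277.63, 282.83]
ring 208 [252.28, 269.05, 277.96]
ring 209 [251.42, 257.5, 265.06, 269.73, 274.35, 278.41]
ring 210 [250.87, 255.19, 267.57, 270.39, 273.09, 278.36]
ring 211 [250.57, 254.19, 269.27, 270.3, 272.69, 278.36]
ring 212 [250.52, 253.95, 272.44, 278.33]
ring 213 [250.63, 254.53, 271.57, 278.22]
ring 214 [251.04, 255.9, 268.26, 278.09]
ring 215 [251.53, 258.77, 264.56, 278.05]
ring 216 [252.48, 278.05]
ring 217 [254.29, 278.02]
ring 218 [255.67, 267.94]
ring 219 [255.66, 277.88]
ring 220 [254.5, 277.76]
ring 221 [253.53, 277.73]
ring 222 [252.91, 259.75, 262.6, 277.75]
ring 223 [252.57, 265.25, 277.73]
ring 224 [252.43, 256.49, 266.17, 277.67]
ring 225 [252.37, 256.78, 265.89, 277.6]
ring 226 [252.56, 258.48, 263.76, 277.59]
ring 227 [253.26, 277.59]
ring 228 [254.17, 277.58]
ring 229 [254.48, 277.54]
ring 230 [254.14, 277.48]
ring 231 [253.48, 277.39]
ring 232 [253.11, 277.36]
ring 233 [252.91, 277.36]
ring 234 [252.91, 277.47]
ring 235 [253.1, 277.88]
ring 236 [253.42, 278.78]
ring 237 [254.14, 279.51]
ring 238 [255.34, 267.69, 268.17, 279.81]
ring 239 [257.93, 265.05, 269.37, 279.81]
```

Run:
```python
from h import *
f=load('f2.npz')[0];s,t=load();P=cloud(f);K,d,R,tt=cam(f);print('right',R[0].round(3))
vw=np.array([R[2,0],R[2,1],0]);vw/=np.linalg.norm(vw)
p=P[166:184,255:263].reshape(-1,3);w=p@vw
print('neck cols',(P[166:184,254:264]@vw).mean(0).round(4),(P[166:184,254:264]@vw).std(0).round(4))
# tcp prediction
tcp=np.array([.4286,-.1439,.3]);print('tcp along view',tcp@vw,'front surf',tcp@vw-.012,'tower',np.array([.426,-.155,0])@vw)
for n,F in(('f0',s),('f2',f)):
    P=cloud(F);c=np.array([.425,-.157]);dd=np.hypot(P[...,0]-c[0],P[...,1]-c[1])
    for nm,z0,z1,rr in(('up',.122,.15,.032),('mid',.09,.115,.027)):
        m=(dd<rr)&(P[...,2]>z0)&(P[...,2]<z1)&(P[...,0]<c[0]+.016);q=P[m];cc,r=circ(q);print(n,nm,m.sum(),cc,r,'view',cc@vw[:2],'extent',np.percentile(q@vw,[2,98]),np.median(q[:,2]))
    h=cv2.cvtColor(F['pixels'],cv2.COLOR_RGB2HSV);m=(h[...,0]>5)&(h[...,0]<16)&(h[...,1]>180)&(dd<.03)&(P[...,2]>.05);q=P[m];print('collar',m.sum(),np.percentile(q@vw,[2,98]),np.percentile(q[:,2],[2,50,98]))
```

```text
right [ 0.836 -0.548  0.015]
neck cols [0.6164 0.1124 0.1098 0.1086 0.1072 0.1075 0.068  0.1074 0.1087 0.1097] [0.0477 0.0008 0.0011 0.001  0.0009 0.0012 0.1608 0.001  0.0008 0.0011]
tcp along view 0.11805893310144572 front surf 0.10605893310144572 tower 0.10738137960396021
f0 up 142 [ 0.42440557 -0.15903452] 0.023330944649395186 view 0.10314012823233507 extent [0.07888128 0.12878739] 0.1371459359894094
f0 mid 129 [ 0.42387255 -0.15935452] 0.017834909808536695 view 0.1025781736179984 extent [0.08369213 0.12142276] 0.10324137787636034
collar 97 [0.08620058 0.11712282] [0.07147084 0.07800363 0.07994114]
f2 up 142 [ 0.42448171 -0.15914638] 0.023172294536340177 view 0.10308929993917698 extent [0.07821093 0.12796957] 0.13704942938435688
f2 mid 130 [ 0.423846   -0.15958779] 0.017746200462770197 view 0.10236936189454943 extent [0.08392202 0.12103321] 0.10324937279825225
collar 85 [0.08561643 0.11685478] [0.07239115 0.07839857 0.07994469]
```

Run:
```python
from h import *
s,t=load();f=load('f2.npz')[0];g=cv2.cvtColor(t['pixels'],cv2.COLOR_RGB2GRAY).astype(float)
for r in range(207,229): print(r,cross(g[r,298:335],298,130))
print('cols')
for c in range(306,329,2): print(c,cross(g[198:240,c],198,130))
print(g[216,300:332].astype(int))
print(onplane(t,[[316.9,216.5],[317.4,217]],.139))
c,r=rays(f,[[258.9,182],[261.5,211.5],[261.3,224],[261.3,233]])
vw=np.array([.5548,.832,0])
for rr,w in zip(r,(.1192,.1033,.1028,.1015)): print((c+rr*((w-c@vw)/(rr@vw))).round(4))
```

```text
207 [298.67, 305.88, 308.02, 312.97, 321.46, 325.1]
208 [298.64, 311.39, 322.86, 325.03]
209 [298.54, 310.3]
210 [298.35, 309.35, 314.93, 320.55]
211 [298.27, 308.57, 318.65, 321.76]
212 [298.28, 307.98, 321.3, 322.7]
213 [298.29, 307.51, 323.55]
214 [298.27, 307.12, 313.92, 318.06, 322.54, 324.35]
215 [298.13, 306.89, 312.9, 317.82, 319.09, 322.99, 324.52]
216 [306.86, 316.43, 318.9, 319.2, 323.63, 324.42]
217 [306.9, 311.47, 317.3, 319.93, 320.02, 323.97, 324.06]
218 [307.04, 311.41, 317.7, 319.9, 320.04]
219 [307.35, 312.86, 317.82]
220 [307.62, 314.43, 317.59]
221 [307.95, 314.81, 316.76]
222 [308.55]
223 [309.36]
224 [310.26]
225 [311.88, 323.24, 324.58]
226 [313.66, 321.18, 324.75]
227 [324.6]
228 [324.51]
cols
306 [199.76, 204.81, 207.09, 234.86]
308 [199.8, 204.94, 207.02, 211.97, 221.09, 234.88]
310 [200.06, 209.3, 223.73, 234.87]
312 [200.13, 207.52, 218.82, 225.05, 234.86]
314 [204.63, 206.47, 213.95, 219.43, 226.21, 235.25]
316 [209.65, 210.26, 213.61, 214.39, 215.48, 221.48, 226.68, 234.9]
318 [209.42, 210.52, 213.95, 215.14, 226.7, 235.2]
320 [209.58, 211.46, 216.89, 218.17, 226.42, 235.34]
322 [200.91, 202.6, 203.25, 207.43, 211.26, 225.61, 235.31]
324 [200.78, 208.62, 213.51, 217.13, 224.66, 234.21]
326 []
328 []
[ 45  55  57  55  55  49  63 141 210 217 200 172 130  95  83  92 118 146
 149 128 138 191 212 166 109 159 215 214 204 205 204 205]
[[ 0.42653397 -0.15409246  0.139     ]
 [ 0.42520396 -0.15533786  0.139     ]]
[ 0.4266 -0.1412  0.2063]
[ 0.4237 -0.1584  0.1381]
[ 0.4236 -0.1589  0.104 ]
[ 0.4232 -0.1602  0.0793]
```

Request:
carry_out --pt "-5.5 -5.2 0 0" --pt "-5.5 -5.3 0 0" --pt "0 0 0 0" --pt "0 0 0 0" --pt "0 0 12 0" --pt "0 0 12 0" --pt "0 0 12 0" --pt "0 0 0 0"

```text
clock: 7.2
tcp_pos: [0.4265, -0.1549, 0.2638]
ee_rot: [-1.384, -2.817, -0.0]
ft_force: [0.2, 0.0, -1.1]
opening: 0.0321
```

```bash
cat > m.py <<'E'
from h import *
import sys
f=grab_frame('side');np.savez(sys.argv[1]+'.npz',**{'s_'+k:v for k,v in f.items()})
o,R=tool();tcp=o['tcp_pos'];print('tcp',tcp,'ft',o['ft_force'].round(1),o['ft_torque'].round(2))
K,d,Rc,tt=cam(f);vw=np.array([.5548,.832,0]);tip=tcp+[0,0,.019-.1465]
print('pred px tip,shoulder,neck top',cv2.projectPoints(np.array([tip,tip+[0,0,.026],tip+[0,0,.086]]),f['rvec'],f['tvec'],K,d)[0].reshape(-1,2).round(1).tolist(),'view',tcp@vw)
g=cv2.cvtColor(f['pixels'],cv2.COLOR_RGB2GRAY).astype(float);P=cloud(f)@vw
for r in range(int(sys.argv[2]),int(sys.argv[3]),2): print(r,cross(g[r,248:282],248,175),(P[r,256:268]*1e3).round(0).astype(int).tolist())
cv2.imwrite('pics/'+sys.argv[1]+'.png',cv2.resize(f['pixels'][160:270,215:315],(500,550),interpolation=cv2.INTER_CUBIC)[:,:,::-1])
E
python3 m.py d1 170 222
```

```text
tcp [ 0.42706585 -0.15523576  0.26459419] ft [ 0.2 -0.1 -1.6] [ 0.01 -0.01  0.04]
pred px tip,shoulder,neck top [[261.9, 210.9], [262.1, 201.1], [262.7, 177.5]] view 0.10777998239179035
170 [268.99] [95, 93, 92, 90, 93, 91, 89, 89, 92, 93, 92, 95]
172 [269.04] [97, 94, 91, 92, 90, 90, 90, 91, 90, 94, 93, 93]
174 [269.08] [95, 95, 90, 93, 91, 88, 89, 88, 91, 93, 93, 94]
176 [268.82] [95, 96, 92, 91, 91, 89, 92, 89, 91, 92, 94, 94]
178 [268.63] [95, 94, 93, 92, 91, 89, 91, 92, 89, 91, 94, 94]
180 [251.8, 255.85, 267.09] [565, 97, 92, 91, 92, 92, 91, 92, 90, 90, 92, 98]
182 [251.72, 256.28, 266.2, 272.78, 274.24] [548, 102, 98, 98, 97, 95, 96, 96, 97, 100, 99, 555]
184 [251.72, 256.32, 266.16, 272.4] [530, 103, 99, 98, 95, 96, 95, 93, 98, 100, 101, 536]
186 [251.71, 256.19, 266.16, 273.32] [517, 102, 99, 98, 96, 96, 93, 95, 97, 98, 102, 518]
188 [251.71, 266.15, 273.97] [500, 101, 100, 98, 95, 92, 94, 96, 96, 98, 101, 504]
190 [251.73, 265.98, 272.23] [487, 100, 97, 95, 97, 95, 93, 96, 96, 99, 101, 484]
192 [251.72, 265.81, 271.36] [471, 102, 99, 97, 95, 98, 94, 97, 97, 97, 103, 470]
19
[... 571 characters left out ...]
7] [372, 128, 127, 103, 100, 101, 101, 101, 128, 129, 129, 373]
208 [252.3, 269.69, 279.82] [118, 123, 122, 101, 101, 102, 102, 103, 127, 123, 123, 123]
210 [250.91, 255.12, 258.59, 262.55, 267.62, 278.33] [120, 349, 345, 104, 101, 103, 103, 104, 349, 347, 348, 122]
212 [250.55, 253.91, 269.54, 278.3] [339, 336, 333, 333, 103, 101, 101, 336, 334, 334, 335, 336]
214 [251.06, 255.86, 268.27, 278.04] [322, 324, 324, 324, 324, 319, 327, 324, -595, 323, 321, 321]
216 [252.53, 278.02] [86, 83, 84, 82, 82, 84, 82, 81, 82, 84, 85, 85]
218 [255.73, 267.89, 269.11, 277.98] [81, 81, 83, 81, 80, 78, 78, 80, 81, 80, 81, 83]
220 [254.54, 277.73] [120, 120, 120, 120, 119, 122, 121, 120, 120, 120, 123, 120]
```

View pics/d1.png

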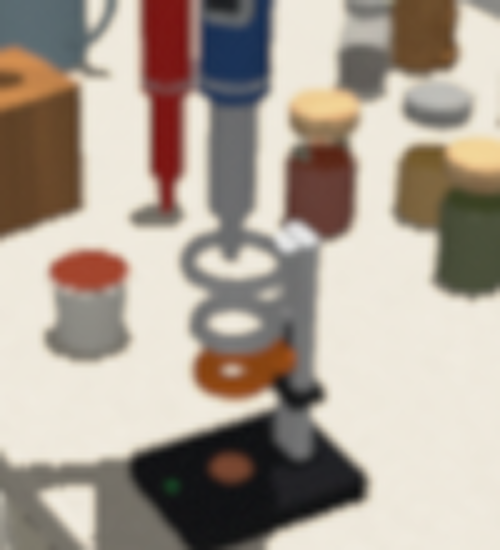

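The tip is at the upper ring, crop (232,255), slightly left of the ring's axis at (234,258). I'll correct 2.4/1.3 mm and go on to the middle ring.

Request:
carry_out --pt "-2.4 -1.3 0 0" --pt "0 0 7 0" --pt "0 0 7 0" --pt "0 0 7 0" --pt "0 0 7 0" --pt "0 0 6 0" --pt "0 0 0 0" --pt "0 0 0 0"

```text
clock: 8.25
tcp_pos: [0.4281, -0.1583, 0.2315]
ee_rot: [1.385, 2.819, -0.0]
ft_force: [0.7, -0.7, -3.2]
opening: 0.0329
```

```bash
python3 m.py d2 186 230
```

```text
tcp [ 0.42814708 -0.15831494  0.23154575] ft [-0.2 -1.1 -1.7] [ 0.03 -0.01  0.  ]
pred px tip,shoulder,neck top [[262.8, 223.3], [263.0, 213.9], [263.5, 191.1]] view 0.10581796998272894
186 [251.69, 255.22, 270.02, 273.34] [102, 94, 92, 92, 91, 89, 89, 87, 89, 90, 87, 89]
188 [251.7, 255.25, 270.06] [100, 93, 93, 90, 92, 88, 91, 88, 89, 88, 89, 91]
190 [251.72, 255.28, 269.94, 272.23] [98, 93, 91, 91, 90, 90, 92, 88, 86, 89, 89, 89]
192 [251.7, 255.89, 269.31, 271.29] [469, 95, 93, 91, 90, 89, 89, 86, 89, 91, 89, 90]
194 [251.51, 257.29, 267.78, 271.3] [454, 458, 101, 91, 90, 90, 87, 89, 88, 89, 88, 91]
196 [250.39, 257.48, 267.42, 271.31] [440, 442, 99, 96, 95, 95, 92, 92, 94, 95, 97, 97]
198 [249.86, 257.48, 267.29, 271.26] [427, 426, 99, 96, 97, 92, 95, 94, 94, 94, 97, 97]
200 [250.23, 257.47, 267.1, 271.21] [412, 411, 100, 97, 94, 96, 94, 92, 94, 94, 97, 98]
202 [251.02, 257.4, 267.12, 271.15] [401, 396, 103, 96, 93, 93, 91, 94, 96, 93, 94, 99]
204 [250.2, 257.29, 267.1, 270.53] [386, 384, 99, 97, 95, 95, 94, 93, 93, 94, 96, 99]
206 [255.9, 267.71, 271.91, 272.05, 276.8] [375, 12
[... 278 characters left out ...]
35, 334, 99, 97, 97, 95, 93, 94, 95, 94, 96, 99]
214 [251.09, 278.02] [321, 324, 99, 97, 94, 92, 93, 94, 93, 95, 93, 101]
216 [252.58, 277.98] [84, 83, 82, 81, 84, 84, 79, 82, 84, 82, 83, 83]
218 [255.76, 267.83, 269.18, 277.93] [84, 81, 80, 80, 82, 81, 79, 81, 82, 81, 82, 83]
220 [254.57, 277.71] [121, 119, 119, 121, 103, 100, 99, 97, 102, 107, 118, 119]
222 [252.98, 277.68] [110, 114, 117, 117, 119, 101, 100, 102, 102, 118, 115, 111]
224 [252.48, 256.41, 266.24, 277.62] [105, 265, 264, 267, 268, 103, 100, 101, 269, 268, 269, 112]
226 [252.63, 258.33, 263.86, 277.52] [94, 94, 93, 257, 256, 255, 257, 258, 256, 258, 94, 93]
228 [254.21, 277.52] [88, 87, 85, 85, 85, 86, 86, 85, 83, 87, 89, 89]
```

View pics/d2.png

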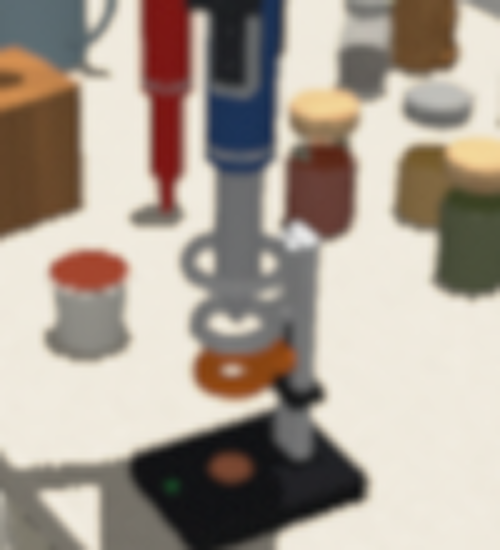

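The nose tip is at crop (237,318), inside the middle ring and about 0.7 px right of its axis, so I'll correct and go lower.

Request:
carry_out --pt "1.4 -1.0 0 0" --pt "0 0 0 0" --pt "0 0 4 0" --pt "0 0 4 0" --pt "0 0 4 0" --pt "0 0 4 0" --pt "0 0 3 0" --pt "0 0 0 0"

```text
clock: 9.3
tcp_pos: [0.4261, -0.1576, 0.212]
ee_rot: [-1.385, -2.819, 0.0]
ft_force: [0.6, 0.3, -2.1]
opening: 0.0328
```

```bash
python3 m.py d3 196 240
```

```text
tcp [ 0.42625219 -0.15766851  0.21223463] ft [-0.8  0.4 -1.8] [-0.03 -0.01 -0.06]
pred px tip,shoulder,neck top [[261.8, 230.2], [262.0, 221.0], [262.5, 198.7]] view 0.10530451553279854
196 [250.39, 254.25, 268.85, 271.31] [94, 91, 89, 91, 89, 89, 88, 87, 90, 89, 91, 91]
198 [249.86, 254.37, 268.76, 271.26] [94, 92, 91, 88, 89, 87, -595, 85, 87, 89, 90, 93]
200 [250.23, 255.23, 267.89, 271.22] [95, 92, 92, 89, 86, 88, 86, 88, 91, 87, 91, 91]
202 [251.02, 256.34, 266.46, 271.16] [404, 101, 97, 89, 90, 88, 88, 90, 91, 89, 99, 398]
204 [250.18, 256.45, 266.12, 270.56] [385, 100, 98, 98, 92, 92, 95, 94, 92, 94, 98, 388]
206 [255.53, 266.92, 276.8] [376, 100, 97, 95, 93, 91, 93, 94, 93, 95, 97, 376]
208 [252.35, 270.66, 278.25, 279.6] [122, 100, 96, 94, 93, 92, 93, 92, 93, 96, 97, 123]
210 [250.93, 278.3] [121, 102, 95, 96, 94, 94, 93, 91, 95, 96, 97, 121]
212 [250.57, 253.87, 256.24, 265.83, 269.57, 278.25] [336, 100, 98, 95, 93, 92, 91, 94, 95, 95, 98, 337]
214 [251.09, 266.4, 268.31, 278.02] [326, 102, 95, 94, 96, 92, 93, 95, 93, 96, 100, 323]
216 [252.58, 277.95] [84, 83, 83, 81, 82, 
[... 192 characters left out ...]
277.68] [111, 113, 96, 94, 94, 92, 92, 95, 94, 96, 116, 113]
224 [252.49, 256.56, 258.2, 263.61, 266.24, 277.6] [105, 266, 267, 102, 99, 98, 96, 100, 102, 268, 268, 111]
226 [252.64, 277.52] [93, 96, 94, 101, 100, 98, 98, 99, 257, 257, 93, 95]
228 [254.24, 277.51] [88, 88, 85, 85, 87, 85, 86, 85, 88, 87, 88, 87]
230 [254.21, 277.41] [116, 115, 85, 86, 85, 86, 84, 83, 85, 87, 87, 114]
232 [253.19, 277.29] [107, 106, 108, 112, 117, 113, 114, 114, 113, 109, -595, 107]
234 [252.98, 277.4] [98, 99, 100, 99, 216, 215, 214, 217, 99, 99, 98, 100]
236 [253.48, 278.69] [92, 90, 90, 90, 89, 90, 91, 93, 90, 90, 92, 92]
238 [255.45, 267.43, 268.33, 279.76] [91, 90, 88, 88, 88, 87, 86, 88, 89, 88, 87, 91]
```

Run:
```python
from h import *
vw=np.array([.5548,.832,0])
F=[load(n)[0] for n in('f0.npz','f2.npz')];G=[load(n)[0] for n in('d1.npz','d2.npz','d3.npz')]
A=np.array([cloud(f) for f in F]+[cloud(f) for f in F+G])
a=np.median(np.array([cloud(f)[200:245,259:264] for f in F+[grab_frame('side')*1 if 0 else f for f in F]]).transpose(1,0,2,3).reshape(45,-1,3),1)
for i in range(3,42): print(200+i,(a[i]@vw*1e3).round(1),(a[i,2]*1e3).round(1),end=' | ')
print()
b=np.array([cloud(f)[214:242,259:264] for f in F+G]).transpose(1,0,2,3).reshape(28,-1,3);b=np.median(b,1)
for i in range(28): print(214+i,(b[i]@vw*1e3).round(1),(b[i,2]*1e3).round(1),end=' | ')
print()
d=np.array(cloud(load('d3.npz')[0])[203:215,260:263]).reshape(-1,3);print('neck',np.median(d@vw)*1e3)
```

```text
203 392.4 -0.9 | 204 386.2 -1.0 | 205 379.5 -1.2 | 206 128.3 138.4 | 207 125.1 137.7 | 208 126.2 133.9 | 209 125.8 132.0 | 210 347.1 -1.0 | 211 339.7 -1.0 | 212 334.9 -0.8 | 213 330.7 -0.5 | 214 324.2 -1.2 | 215 318.6 -0.8 | 216 83.6 138.4 | 217 81.0 137.1 | 218 79.8 135.1 | 219 79.1 132.7 | 220 120.4 103.8 | 221 119.8 102.0 | 222 119.6 99.3 | 223 272.0 -1.1 | 224 266.4 -0.8 | 225 261.7 -0.7 | 226 256.6 -1.5 | 227 89.2 104.4 | 228 85.6 103.9 | 229 84.3 101.2 | 230 84.2 98.9 | 231 113.2 77.3 | 232 113.7 74.2 | 233 115.0 70.1 | 234 214.8 -1.4 | 235 93.2 78.7 | 236 89.8 78.5 | 237 87.6 77.7 | 238 86.4 75.5 | 239 87.0 72.5 | 240 88.2 68.5 | 241 181.7 -1.2 | 
214 318.5 0.2 | 215 313.3 -0.5 | 216 83.4 138.6 | 217 80.6 137.3 | 218 80.5 134.8 | 219 79.4 132.3 | 220 117.8 104.9 | 221 116.1 102.6 | 222 115.7 99.8 | 223 269.4 -0.7 | 224 263.7 -0.4 | 225 260.4 -0.7 | 226 254.4 -1.4 | 227 88.5 104.4 | 228 85.7 104.1 | 229 84.1 101.7 | 230 84.4 99.0 | 231 112.2 77.6 | 232 113.7 73.9 | 233 113.9 70.7 | 234 214.0 -1.1 | 235 93.5 78.7 | 236 89.9 78.5 | 237 87.4 77.8 | 238 87.0 75.0 | 239 86.8 72.4 | 240 88.2 68.9 | 241 181.5 -1.3 | 
neck 93.209364703914
```

The tower wall depths agree on its axis at view coordinate 0.106. The frother needs a final 1.1 mm right and 1.1 mm away.

Request:
carry_out --pt "-0.7 1.4 0 0" --pt "0 0 0 0" --pt "0 0 2 0" --pt "0 0 2 0" --pt "0 0 2 0" --pt "0 0 2 0" --pt "0 0 2 0" --pt "0 0 1 0"

```text
clock: 10.35
tcp_pos: [0.4278, -0.1574, 0.2012]
ee_rot: [-1.385, -2.819, 0.0]
ft_force: [-0.1, 0.4, -3.0]
opening: 0.0324
```

```bash
python3 m.py d4 202 236 | cut -c1-400
python3 - <<'E'
from h import *
d=cloud(load('d4.npz')[0])[206:215,260:264].reshape(-1,3);print('neck axis',np.median(d@[.5548,.832,0])*1e3+11.7)
E
```

```text
tcp [ 0.42772176 -0.15734588  0.20110478] ft [-0.1 -0.8 -1.7] [ 0.    0.02 -0.03]
pred px tip,shoulder,neck top [[262.1, 233.8], [262.4, 224.8], [262.9, 202.8]] view 0.10638826107017235
202 [254.84, 269.39, 271.07] [97, 94, 93, 90, 91, 89, 88, 89, 87, 89, 90, 94]
204 [250.18, 255.81, 268.26, 270.44] [96, 95, 94, 90, 91, 90, 90, 90, 91, 93, 91, 93]
206 [255.67, 267.5, 276.83] [373, 130, 99, 94, 89, 91, 88, 90, 90, 89, 92, 99]
208 [252.36, 272.36, 278.33, 279.6] [121, 121, 101, 98, 97, 93, 94, 95, 94, 96, 95, 104]
210 [250.96, 255.75, 256.07, 278.28] [120, 346, 99, 96, 96, 94, 94, 94, 94, 95, 97, 100]
212 [250.58, 253.85, 266.62, 269.57, 278.25] [337, 336, 99, 96, 95, 95, 92, 95, 96, 94, 97, 102]
214 [251.11, 267.43, 268.17, 278.02] [322, 324, 100, 96, 95, 95, 93, 94, 95, 96, 100, 102]
216 [252.58, 277.95] [84, 82, 82, 83, 83, 81, 82, 85, 84, 82, 84, 84]
218 [255.76, 267.88, 269.18, 277.91] [84, 82, 81, 81, 79, 80, 79, 80, 81, 80, 82, 81]
220 [254.59, 277.69] [119, 120, 99, 96, 94, 93, 93, 95, 94, 96, 98, 121]
222 [277.67] [112, 114, 99, 95, 95, 95, 95, 94, 96, 95, 99, 113]
224 [252.5, 277.61] [106, 103, 99, 95, 96, 96, 94, 94, 97, 95, 98, 111]
226 [252.63, 277.51] [94, 92, 94, 94, 94, 94, 93, 95, 94, 94, 94, 96]
228 [254.26, 277.51] [89, 87, 86, 85, 86, 85, 86, 87, 85, 86, 88, 88]
230 [254.22, 277.4] [117, 115, 84, 85, 87, 86, 84, 84, 85, 86, 85, 117]
232 [253.17, 277.27] [106, 108, 106, 110, 103, 98, 99, 100, 102, 110, 107, 110]
234 [277.38] [96, 99, 99, 100, 105, 102, 98, 104, 98, 99, 100, 99]
neck axis 106.01030947153077
```

Request:
carry_out --pt "0.5 0 0 0" --pt "0 0 2 0" --pt "0 0 2 0" --pt "0 0 2 0" --pt "0 0 2 0" --pt "0 0 2 0" --pt "0 0 2 0" --pt "0 0 2 0"

```text
clock: 11.4
tcp_pos: [0.4275, -0.157, 0.1872]
ee_rot: [-1.385, -2.82, 0.0]
ft_force: [0.5, -0.0, -1.8]
opening: 0.0325
```

Request:
carry_out --pt "0 0 1 0" --pt "0 0 1 0" --pt "0 0 1 0" --pt "0 0 1 0" --pt "0 0 1 0" --pt "0 0 1 0" --pt "0 0 1 0" --pt "0 0 1 0"

```text
clock: 12.4
tcp_pos: [0.4278, -0.1572, 0.1799]
ee_rot: [1.385, 2.819, -0.0]
ft_force: [-1.4, 0.6, 6.5]
opening: 0.0328
```

Request:
carry_out --pt "0 0 1 0" --pt "0 0 1 0" --pt "0 0 1 0" --pt "0 0 1 0" --pt "0 0 1 0" --pt "0 0 1 0" --pt "0 0 1 0" --pt "0 0 0 0"

```text
clock: 13.4
tcp_pos: [0.4278, -0.1572, 0.173]
ee_rot: [1.385, 2.819, -0.0]
ft_force: [-1.2, 1.0, 4.4]
opening: 0.0324
```

```bash
python3 m.py d5 202 204
python3 - <<'E'
from h import *
vw=np.array([.5548,.832,0]);f=load('d5.npz')[0];P=cloud(f)[228:252,259:264];g=f['pixels'][228:252,261]
for i in range(24): print(228+i,np.median(P[i]@vw).round(4),np.median(P[i,:,2]).round(4),g[i])
E
```

```text
tcp [ 0.42770988 -0.15717451  0.17292181] ft [-0.9  1.5  4.4] [0.08 0.4  0.01]
pred px tip,shoulder,neck top [[261.9, 243.3], [262.1, 234.6], [262.6, 213.3]] view 0.10652425228580109
202 [250.98, 254.42, 268.98, 271.16] [97, 96, 83, 84, 84, 84, 81, 81, 79, 89, 91, 94]
228 0.085 0.1045 [121 122 122]
229 0.0836 0.1026 [123 124 124]
230 0.0848 0.099 [119 120 120]
231 0.0951 0.0893 [113 113 114]
232 0.0947 0.0868 [110 111 112]
233 0.0953 0.0835 [110 110 112]
234 0.0943 0.0813 [110 110 112]
235 0.0947 0.0781 [110 110 111]
236 0.0943 0.0755 [114 107 105]
237 0.0955 0.0718 [123  92  82]
238 0.0939 0.0701 [135  76  43]
239 0.0892 0.0705 [144  72  21]
240 0.0872 0.069 [148  75  22]
241 0.0863 0.0668 [147  77  31]
242 0.0866 0.0636 [138  88  60]
243 0.103 0.0489 [121  98  86]
244 0.1023 0.0464 [90 84 81]
245 0.1426 0.0141 [49 49 49]
246 0.1351 0.0164 [23 24 25]
247 0.131 0.0163 [19 19 21]
248 0.1269 0.016 [19 19 21]
249 0.1227 0.016 [31 24 23]
250 0.1182 0.0164 [64 40 32]
251 0.1137 0.0166 [100  59  42]
```

View pics/d5.png

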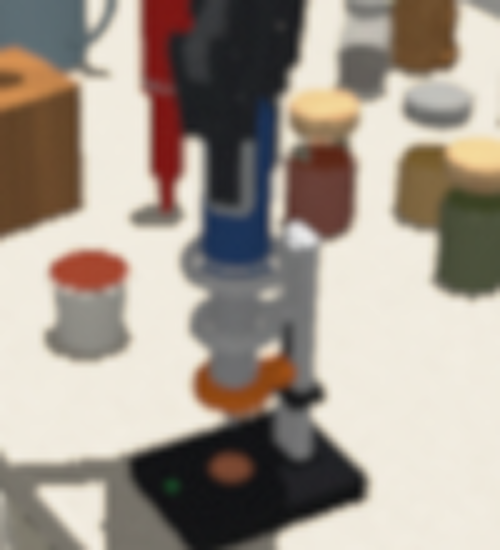

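The frother is centred on the collar, which has slid about 8 mm to crop y≈385. Now I'll press in small steps to find the stop.

Request:
carry_out --pt "0 0 0.4 0" --pt "0 0 0.4 0" --pt "0 0 0.4 0" --pt "0 0 0 0" --pt "0 0 0 0" --pt "0 0 0 0" --pt "0 0 0 0" --pt "0 0 0 0"

```text
clock: 14.45
tcp_pos: [0.4277, -0.1572, 0.1718]
ee_rot: [1.385, 2.819, -0.0]
ft_force: [-1.0, 0.8, 5.4]
opening: 0.0324
```

Request:
carry_out --pt "0 0 0.1 0" --pt "0 0 0.1 0" --pt "0 0 0.1 0" --pt "0 0 0.1 0" --pt "0 0 0.1 0" --pt "0 0 0.1 0" --pt "0 0 0.1 0" --pt "0 0 0 0"

```text
clock: 15.45
tcp_pos: [0.4277, -0.1572, 0.1711]
ee_rot: [1.385, 2.819, -0.001]
ft_force: [-2.1, 1.2, 5.0]
opening: 0.0324
```

Request:
carry_out --pt "0 0 0.1 0" --pt "0 0 0.1 0" --pt "0 0 0.1 0" --pt "0 0 0.1 0" --pt "0 0 0.1 0" --pt "0 0 0.1 0" --pt "0 0 0 0" --pt "0 0 0 0"

```text
clock: 16.45
tcp_pos: [0.4277, -0.1572, 0.1705]
ee_rot: [1.385, 2.819, -0.0]
ft_force: [-1.6, 1.2, 5.9]
opening: 0.0331
```

Request:
carry_out --pt "0 0 0.1 0" --pt "0 0 0.1 0" --pt "0 0 0.1 0" --pt "0 0 0.1 0" --pt "0 0 0.1 0" --pt "0 0 0.1 0" --pt "0 0 0.1 0" --pt "0 0 0 0"

```text
clock: 17.45
tcp_pos: [0.4277, -0.1572, 0.1698]
ee_rot: [1.385, 2.819, -0.0]
ft_force: [-1.1, 0.6, 6.4]
opening: 0.0325
```

Request:
carry_out --pt "0 0 0.1 0" --pt "0 0 0.1 0" --pt "0 0 0.1 0" --pt "0 0 0.1 0" --pt "0 0 0.1 0" --pt "0 0 0.1 0" --pt "0 0 0.1 0" --pt "0 0 0 0"

```text
clock: 18.45
tcp_pos: [0.4278, -0.1573, 0.1693]
ee_rot: [1.385, 2.819, -0.001]
ft_force: [-1.8, 0.1, 8.5]
opening: 0.0327
```

Request:
carry_out --pt "0 0 0.1 0" --pt "0 0 0.1 0" --pt "0 0 0.1 0" --pt "0 0 0 0" --pt "0 0 0 0" --pt "0 0 0 0" --pt "0 0 0 0" --pt "0 0 0 0"

```text
clock: 19.45
tcp_pos: [0.4278, -0.1573, 0.1691]
ee_rot: [1.385, 2.819, -0.001]
ft_force: [-2.2, 0.9, 9.2]
opening: 0.0332
```

Request:
carry_out --pt "0 0 0.1 0" --pt "0 0 0.1 0" --pt "0 0 0 0" --pt "0 0 0 0" --pt "0 0 0 0" --pt "0 0 0 0" --pt "0 0 0 0" --pt "0 0 0 0"

```text
clock: 20.45
tcp_pos: [0.4278, -0.1573, 0.169]
ee_rot: [1.385, 2.819, -0.001]
ft_force: [-3.0, -0.1, 9.9]
opening: 0.0326
```

```bash
python3 m.py d6 202 204
python3 - <<'E'
from h import *
vw=np.array([.5548,.832,0]);f=load('d6.npz')[0];P=cloud(f)[236:250,259:264]
for i in range(14): print(236+i,np.median(P[i]@vw).round(4),np.median(P[i,:,2]).round(4))
print(get_obs()['ft_force'])
E
```

```text
tcp [ 0.42786029 -0.15731616  0.16901541] ft [-2.6  1.2 10.4] [0.23 0.68 0.07]
pred px tip,shoulder,neck top [[261.9, 244.6], [262.1, 235.9], [262.6, 214.7]] view 0.1064898465357316
202 [250.98, 254.66, 269.29, 271.11] [86, 81, 78, 80, 77, 75, 75, 79, 81, 82, 91, 92]
236 0.0954 0.0747
237 0.0953 0.0721
238 0.0936 0.0703
239 0.0957 0.0659
240 0.0906 0.0666
241 0.0868 0.0663
242 0.0859 0.0641
243 0.0869 0.0605
244 0.0868 0.0575
245 0.1019 0.0437
246 0.1353 0.0163
247 0.1305 0.0166
248 0.1263 0.0165
249 0.123 0.0159
[-2.55557557  1.17371363 10.39609626]
```

Request:
carry_out --pt "0 0 0.1 0" --pt "0 0 0.1 0" --pt "0 0 0.1 0" --pt "0 0 0.1 0" --pt "0 0 0 0" --pt "0 0 0 0" --pt "0 0 0 0" --pt "0 0 0 0"

```text
clock: 21.5
tcp_pos: [0.4279, -0.1574, 0.1688]
ee_rot: [1.385, 2.819, -0.001]
ft_force: [-3.2, 0.6, 12.7]
opening: 0.0325
```

Request:
carry_out --pt "0 0 0.1 0" --pt "0 0 0.1 0" --pt "0 0 0 0" --pt "0 0 0 0" --pt "0 0 0 0" --pt "0 0 0 0" --pt "0 0 -0.5 0" --pt "0 0 -0.5 0"

```text
clock: 22.5
tcp_pos: [0.4278, -0.1572, 0.1693]
ee_rot: [1.385, 2.819, -0.0]
ft_force: [-1.7, 0.8, 6.6]
opening: 0.0328
```

Request:
carry_out --pt "0 0 0 0" --pt "0 0 0 0" --pt "0 0 0 0" --pt "0 0 0 0" --pt "0 0 0 0" --pt "0 0 0 0" --pt "0 0 0 0" --pt "0 0 0 0" --fingers 0

```text
clock: 23.5
tcp_pos: [0.4275, -0.157, 0.1683]
ee_rot: [1.385, 2.82, -0.0]
ft_force: [-0.9, 0.6, -0.2]
opening: 0.0857
```

```bash
python3 m.py d7 202 204
python3 - <<'E'
from h import *
vw=np.array([.5548,.832,0]);f=load('d7.npz')[0];P=cloud(f)[236:247,259:264]
for i in range(11): print(236+i,np.median(P[i]@vw).round(4),np.median(P[i,:,2]).round(4))
print(get_obs()['opening'])
E
```

```text
tcp [ 0.42751387 -0.15700487  0.16831663] ft [0.1 0.  0. ] [-0.01 -0.03  0.04]
pred px tip,shoulder,neck top [[261.7, 244.8], [261.9, 236.1], [262.4, 214.9]] view 0.10655663969094142
202 [268.96, 271.17] [50, 49, 48, 55, 56, 56, 90, 88, 89, 89, 91, 96]
236 0.0939 0.076
237 0.0943 0.0726
238 0.0935 0.0703
239 0.0944 0.0669
240 0.0902 0.0669
241 0.0869 0.0662
242 0.0874 0.0631
243 0.0865 0.0608
244 0.1011 0.0472
245 0.1033 0.0426
246 0.135 0.0165
0.08530286974642233
```

View pics/d7.png

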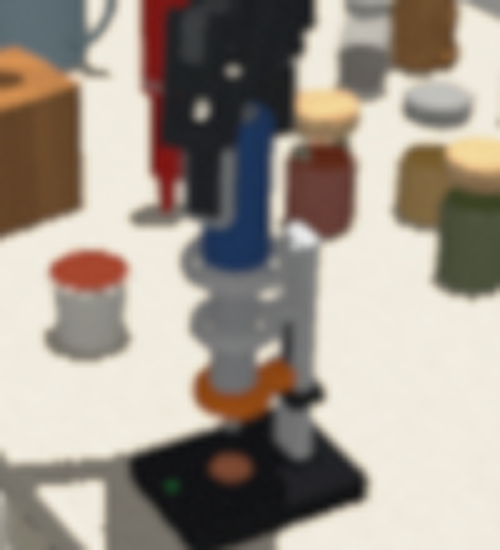

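Released: the frother stands upright on the collar, neck at crop (233,380), fingers open at both sides. I'll retreat straight up.

Request:
carry_out --pt "0 0 -5 0" --pt "0 0 -10 0" --pt "0 0 -15 0" --pt "0 0 -20 0" --pt "0 0 -25 0" --pt "0 0 -25 0" --pt "0 0 -20 0" --pt "0 0 0 0"

```text
clock: 24.55
tcp_pos: [0.4286, -0.1576, 0.2904]
ee_rot: [1.383, 2.816, -0.0]
ft_force: [-0.8, -0.6, -1.1]
opening: 0.0853
```

```bash
python3 m.py d8 200 214 | cut -c1-60
python3 - <<'E'
from h import *
vw=np.array([.5548,.832,0]);f=load('d8.npz')[0];C=cloud(f);P=C[160:246,259:264]
for i in list(range(0,86,4)): print(160+i,np.median(P[i]@vw).round(4),np.median(P[i,:,2]).round(4),end=' | ')
h=cv2.cvtColor(f['pixels'],cv2.COLOR_RGB2HSV);m=(h[...,0]>100)&(h[...,0]<125)&(h[...,1]>120)
for r in range(172,214,4):
    u=np.nonzero(m[r,240:285])[0]+240; print(r,u.min() if len(u) else 0,u.max() if len(u) else 0)
print(get_obs()['ft_force'])
E
```

```text
tcp [ 0.42790571 -0.15718542  0.28908868] ft [-0.1 -0.1 -0.1
pred px tip,shoulder,neck top [[262.9, 202.0], [263.1, 191.9
200 [250.25, 254.4, 268.98, 271.18] [97, 94, 94, 92, 93, 90,
202 [251.07, 254.37, 269.02, 271.12] [100, 94, 93, 91, 89, 9
204 [250.22, 254.4, 269.42, 270.42] [97, 93, 92, 92, 88, 89,
206 [254.08, 269.51, 276.76] [96, 93, 93, 92, 90, 87, 88, 87
208 [252.31, 269.94, 279.8] [97, 94, 92, 91, 92, 88, 89, 88,
210 [250.91, 278.33] [98, 94, 95, 88, 89, 90, 87, 90, 91, 89
212 [250.55, 278.3] [97, 93, 91, 91, 89, 90, 89, 90, 91, 89,
160 0.764 -0.002 | 164 0.7194 -0.0017 | 168 0.6768 -0.0008 | 172 0.6407 -0.0021 | 176 0.6008 -0.0006 | 180 0.5651 -0.0005 | 184 0.0971 0.2122 | 188 0.0902 0.2057 | 192 0.089 0.1964 | 196 0.0894 0.1863 | 200 0.0902 0.1757 | 204 0.0889 0.1661 | 208 0.0888 0.1558 | 212 0.0896 0.1448 | 216 0.0814 0.1392 | 220 0.0953 0.1198 | 224 0.0957 0.1086 | 228 0.0857 0.1041 | 232 0.0945 0.0868 | 236 0.0957 0.0747 | 240 0.0904 0.0668 | 244 0.1009 0.0476 | 172 0 0
176 0 0
180 0 0
184 257 267
188 257 267
192 257 267
196 257 267
200 257 267
204 257 267
208 256 267
212 258 266
[-0.10371808 -0.13656923 -0.09041843]
```

View pics/d8.png

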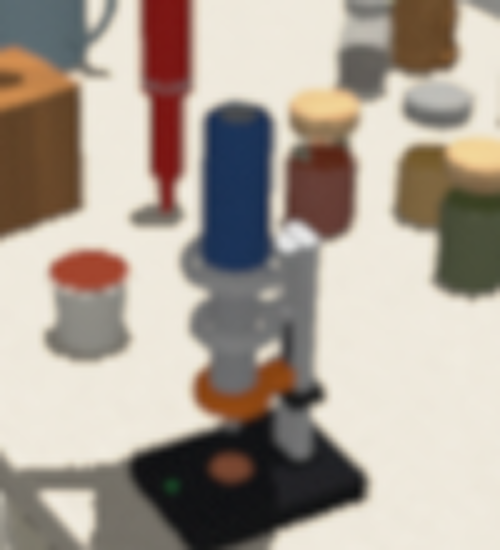

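The frother stands free and vertical in the rings, its top at crop (237,110) and the collar at (235,385) just above the clamp. Handing in.

```bash
python3 -c "
from bench import finish_job,get_obs
print(finish_job(),get_obs()['clock'])"
```

```text
the job is handed in; nothing more can be done
the job is handed in; nothing more can be done
```

The blue frother is out of the drying block and standing in the charging tower, released, and I handed the job in at about 25 s of the 48 s allowed. The hand-in gives no verdict, so what follows is from my own checks.

- **Insertion:** I lowered it through both rings with small corrections from the side camera and read no notable contact until it reached the collar.
- **Pressing:** The collar slid at about 8 N contact force and moved roughly 11–12 mm. The force then climbed to about 15 N over a few tenths of a millimetre of travel. I held it above 12 N for more than a second, then eased off before opening the fingers. The stop was identified from that force rise and was not measured separately.
- **Last check:** With the gripper about 12 cm higher and the wrist force near zero, the side camera showed the frother vertical. Its shoulder is about 52 mm above the tower's origin and within about 1 mm of the rings' axis along the viewing direction. The bystanders visible in that last crop looked undisturbed; I did not re-measure them all.
- **Disagreement:** The top and side cameras differed by about 4 mm on where the tower stands. I relied on the side camera's measurement of frother against rings, and the lowering went cleanly.
- **Pictures:** I viewed 11, one over the budget of 10.

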